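# Wake the touchless desk lamp

## Robot

A 6-joint arm with a two-finger parallel gripper is mounted at the origin on the work surface. World frame = base frame: x ahead of the robot, y to its left, z up, the work surface at z = 0. Lengths are in mm, angles in rad, forces in N, time in s.
With the tool pointing down it reaches from about 325 to 900 mm from the base axis. Payload 6.1 kg.
Tool frame: the origin (TCP) lies midway between the tips of the shut fingers; the grasp point (between the pads) lies 19 mm behind it; x points along the fingers, z is the direction in which the jaws open and shut, and the axes are right-handed (so a half turn about x gives the same grasp; the last joint's range is limited). The gripper opens to 87 mm and grips with 3 to 60 N. Pads are 19 mm wide; open, the fingers measure 117 mm over their backs; the gripper's body (75 mm by 190 mm) begins 51 mm behind the grasp point.
Start: joints at [-1.459, 0.22, 1.526, -0, 1.395, -0.126], TCP at [147.221, -607.406, 222.538] pointing down, gripper open.
Joint ranges: [-2.98, 2.98], [-0.91, 2.08], [0.09, 2.57], [-1.24, 4.39], [0.2, 2.65], [-2.68, 2.68]. Speed limits (rad/s): [2.57, 2.57, 3.01, 3.14, 3.14, 3.14].

## Interface

Orientations are given as a rotation vector (axis times angle).
In Python, from plant import arm gives the robot as it stands. Calls block until the motion is done:
- arm.goto(position, orientation): joint-space move of the TCP to a pose.
- arm.move_l(position, frame=None, velocity=150, stop_force=None): straight line of the TCP; frame=None keeps the orientation; velocity is the mean speed in mm/s. With stop_force (N) it stops when the force on the tool has changed by that much, and returns True; else False.
- arm.movej(angles): joint-space move.
- arm.grip(opening, grasp_force=None): finger opening in mm; grasp_force is the grip in N (None keeps the last); returns when the fingers have stopped.
- arm.pause(seconds).
- arm.solve_ik(position, orientation): joint angles nearest the present ones, or None.
- arm.grab_frame(name): name is "scene" or "top"; returns a dict with "pixels" (480x640x3 uint8, red, green, blue), "fx", "fy", "cx", "cy" (pixels), "k1" (the pictures are not rectified: a ray, as slopes to the right and down, at radius r is drawn at 1 + k1 r^2 times it, then the intrinsics apply), "origin" and "orientation" of the camera in the world. Camera axes: x right, y down, z forward; pixel columns grow to the right and rows downward; lengths in mm; the calibration is good to about 2 mm. A picture is of the moment at which its call begins. There is no depth.
A pose or a line that the arm cannot do raises arm.MotionError and nothing moves.
- arm.hand_in(): hands the job in, once; it reports no verdict.
Readings, each from a call of its own:
- arm.read_time(): time.
- arm.read_joints(): joint angles.
- arm.read_qvel(): joint speeds.
- arm.read_tau(): joint torques, N m.
- arm.read_ee_pos(): TCP position.
- arm.read_tcp_rot(): TCP orientation.
- arm.read_ft_force(): force on the tool from outside, world axes, zero at the start.
- arm.read_torque(): the same for the moment, N m.
- arm.read_gripper_width(): finger opening in mm.
Only numpy, scipy, OpenCV 4.12 (cv2) and the standard library are available. Lean on these libraries where they do the work, as an engineer would, in place of code of your own. Each camera call takes 0.05 s, during which the arm holds its last target.

## Task

Switch on the desk lamp: push the clear dust cover on the lamp's base fully open by its tab, with the fingertips and without pinching the tab, then point down at the round sensor eye, holding the fingertips a couple of centimetres above it for two seconds without touching either eye. Do not bring the fingertips low over the oblong eye once the cover is open. Then raise the hand well clear, leaving the cover open and the sharpener, dish, abacus and clipped board undisturbed.

Things in the scene. Friction and masses are not known exactly. Their poses are not given: they have to be found in the camera images.
- lamp: aluminium base plate of a desk lamp, fixed, 12 mm thick. Origin on the desk, midway between the two eyes; the plate spans -75 to +115 mm in its x, -60 to +130 mm in its y. Dark rails run along y at x = -61 and +61 mm, joined by a bar at y = +123 mm; their tops are 21 mm above the desk. A 44 mm high stub at x = +95, y = -45 mm carries a thin arm sloping up and away along +x to 170 mm height.
- cover (a joint): clear plastic dust cover sliding between the rails along the lamp's +y: 0 = shut, 0.070 m = fully open at a firm stop. Starts within 15 mm of shut, takes about 2 N, stays where left, cannot be lifted. Plate 114 mm (x) by 80 mm (y), top 18 mm above the desk; shut, it spans -30 to +50 mm in the lamp's y and covers both eyes.
- tab (a point): centre of the dark upright tab on the cover's leading (+y) edge: 95 mm long along the lamp's x, 12 mm thick along its y, from 18 to 42 mm above the desk; this point is 30 mm above the desk. Cover shut, it is at x = 0, y = +44 mm in the lamp's frame. Push its -y face towards the lamp's +y. Its -y half is the solid cover_c1, its +y half cover_c2; pressing both at once is pinching.
- eye_round: round black sensor eye, 24 mm across, 2 mm high, on the base plate under the cover; origin at the centre of its underside, 12 mm above the desk, 32 mm from the lamp's origin along the lamp's -x or +x. It senses fingertips that point down, centred within 15 mm sideways of its middle and about 5 to 40 mm above its face.
- eye_oblong: oblong black sensor eye, 10 mm (x) by 36 mm (y), 2 mm high, on the other side of the lamp's origin, 64 mm from the round one; origin at the centre of its underside, 12 mm above the desk. With the cover open, keep the centre of the fingertips more than 20 mm sideways from its middle when less than 45 mm above it.
- sharpener: small green plastic pencil sharpener, loose, 30 x 20 x 28 mm high, standing on the desk beyond the lamp's -y edge; origin at its underside. Bystander.
- dish: round white ceramic dish of paper clips, loose, 84 mm across, 24 mm high, on the desk beyond the lamp's +y edge; origin at its underside. Bystander.
- abacus: black abacus lying flat, loose, 130 x 242 x 22 mm high, far to the left; origin at its underside. Bystander.
- board_clip: spring clip on a foot holding a slim wooden board upright, fixed, 70 x 130 mm, 202 mm high, far to the right; origin at its underside. Bystander.

How it is judged (in metres and radians):
On the way, in this order (a step that is already met when the one before it is completed fails the run):
1. the dust cover is pushed fully open (value of joint cover above 0.06 m), for 0.1 s.
2. the fingertips dwell just above the round eye, touching nothing of the lamp (horizontal distance between the grasp point and eye_round below 0.016 m and z of the grasp point in the frame of eye_round between 0.024 and 0.063 m and contact force between the fingers and lamp below 0.2 N and contact force between the fingers and eye_round below 0.2 N and value of joint cover above 0.058 m), for 1.6 s.
At the end, for the whole second after the job is handed in: the cover stands open by more than 58 of its 70 mm, the hand is more than 100 mm from the round eye, and sharpener, dish and abacus are within 12 mm of where they began (value of joint cover above 0.058 m and distance between the grasp point and eye_round above 0.1 m and distance of each of sharpener, dish, abacus from where it was at the start of the episode below 0.012 m); the robot touches nothing.
It fails at once if an eye is touched (contact force between the fingers and eye_round above 0.3 N or contact force between the fingers and eye_oblong above 0.3 N).
It fails at once if the tab is pinched between the fingers (contact force between the fingers and cover_c1 above 1 N and contact force between the fingers and cover_c2 above 1 N).
It fails at once if with the cover open, the fingertips come low over the oblong eye (value of joint cover above 0.058 m and horizontal distance between the grasp point and eye_oblong below 0.018 m and z of the grasp point in the frame of eye_oblong below 0.063 m).
It fails at once if the sharpener, dish or abacus is shifted or lifted, or the clipped board is knocked (distance of any of sharpener, dish, abacus from where it was at the start of the episode above 0.015 m or contact force between any of the arm, the fingers and board_clip above 2 N).
It also fails if it takes over 42 s, if anything falls off the work surface, if the arm or the gripper's body presses on something with over 40 N, if the wrist force passes 120 N, or if a joint passes its speed limit or range.

## Working session

There is one attempt and no reset: what is moved stays moved. The work goes in short steps, each a Python script; the robot and the scene stay as the last script left them, time stands still between calls to the robot, and variables do not carry over. Pictures are saved under pics/ and viewed, and the job is handed in when it is done.

```bash
mkdir -p pics; ls
python3 - <<'E'
from plant import arm
import cv2
for n in("scene","top"):
    f=arm.grab_frame(n); cv2.imwrite(f"pics/{n}0.png",f["pixels"][:,:,::-1])
    print({k:v for k,v in f.items() if k!="pixels"})
print(arm.read_time(),arm.read_tcp_rot(),arm.read_gripper_width())
E
```

```text
pics
{'fx': 458.32456237935594, 'fy': 458.32456237935594, 'cx': 318.6178109248529, 'cy': 243.3083729204782, 'k1': 0.003210182844697103, 'origin': array([1351.79055718,  -93.95597477,  791.53266997]), 'orientation': array([-1.81542814, -1.6096434 ,  0.71499261])}
{'fx': 485.2305340434351, 'fy': 485.2305340434351, 'cx': 315.6191587300755, 'cy': 233.74501060900832, 'k1': -0.10039328653550678, 'origin': array([ 430.81712415,    9.72897933, 1162.18733762]), 'orientation': array([-2.17925939,  2.15252963, -0.10153398])}
0.1 [ 1.03352922  1.31362608 -1.03139115] 87.19008055588746
```

View pics/scene0.png

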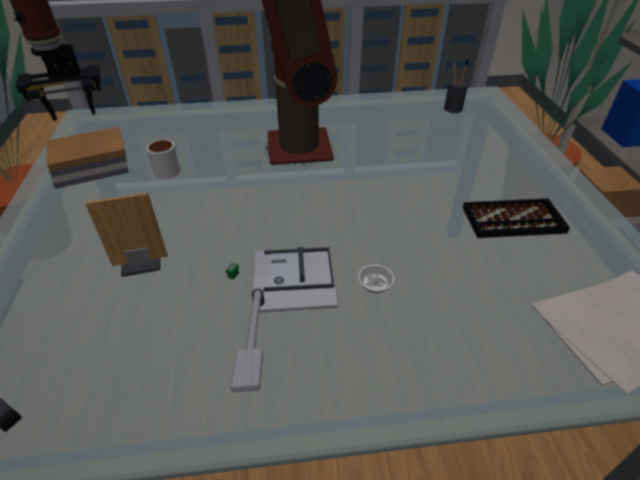

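View pics/top0.png

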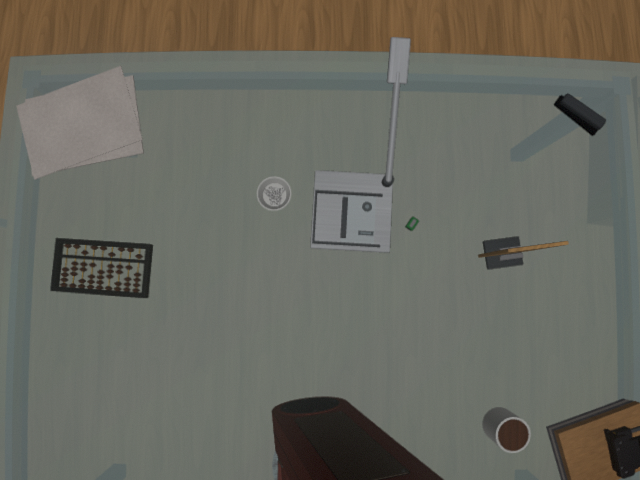

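The top view shows lamp +x roughly along world +x and +y to the left. The round eye is at about (367,207), the oblong at (366,233), the tab at (345,217), the dish at (274,193) and the sharpener at (412,224). I'll enlarge a crop.

Run:
```python
import cv2
a=cv2.imread("pics/top0.png")[155:265,250:430]
cv2.imwrite("pics/top0c.png",cv2.resize(a,None,fx=4.4,fy=4.4,interpolation=cv2.INTER_CUBIC))
a=cv2.imread("pics/scene0.png")[235:320,215:405]
cv2.imwrite("pics/scene0c.png",cv2.resize(a,None,fx=4.2,fy=4.2,interpolation=cv2.INTER_CUBIC))
```

```text
(no output)
```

View pics/top0c.png

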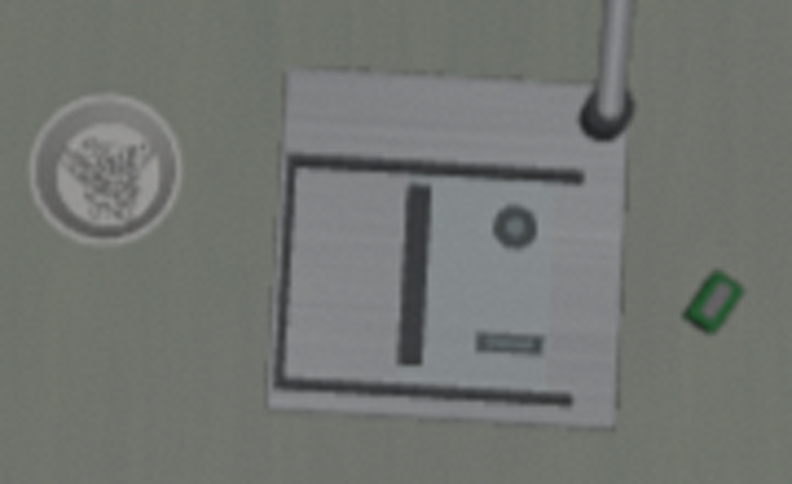

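View pics/scene0c.png

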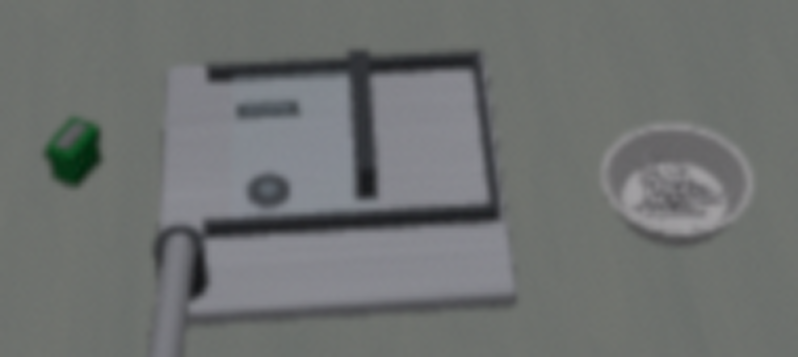

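```bash
cat > h.py <<'E'
import numpy as np, cv2
from scipy.spatial.transform import Rotation as R
def ray(cam,px,z):
    f=CAM[cam]; x=(px[0]-f['cx'])/f['fx']; y=(px[1]-f['cy'])/f['fy']
    rd=np.hypot(x,y); r=rd
    for _ in range(20): r=rd/(1+f['k1']*r*r)
    s=r/rd if rd>0 else 1
    d=R.from_rotvec(f['ori']).apply([x*s,y*s,1]); o=np.array(f['o'])
    return (o+d*(z-o[2])/d[2])[:2]
CAM=dict(scene=dict(fx=458.32456237935594,cx=318.6178109248529,fy=458.32456237935594,cy=243.3083729204782,k1=0.003210182844697103,o=[1351.79055718,-93.95597477,791.53266997],ori=[-1.81542814,-1.6096434,0.71499261]),
top=dict(fx=485.2305340434351,fy=485.2305340434351,cx=315.6191587300755,cy=233.74501060900832,k1=-0.10039328653550678,o=[430.81712415,9.72897933,1162.18733762],ori=[-2.17925939,2.15252963,-0.10153398]))
def crop(cam,u,v):
    return ((u+.5)/4.4-.5+250,(v+.5)/4.4-.5+155) if cam=='top' else ((u+.5)/4.2-.5+215,(v+.5)/4.2-.5+235)
def fit(L,W):
    L=np.array(L,float);W=np.array(W);lc=L.mean(0);wc=W.mean(0);a=L-lc;b=W-wc
    th=np.arctan2((a[:,0]*b[:,1]-a[:,1]*b[:,0]).sum(),(a*b).sum())
    M=np.array([[np.cos(th),-np.sin(th)],[np.sin(th),np.cos(th)]]);t=wc-M@lc
    return th,t,M,W-(L@M.T+t)
E
python3 - <<'E'
from h import *
T=[((288,70),12,(115,130)),((627,86),12,(115,-60)),((269,408),12,(-75,130)),((614,428),12,(-75,-60)),((515,227),14,(32,0)),((509,344),14,(-32,0))]
S=[((235,317)and(517,299),12,(115,130)),((268,190),14,(32,0)),((268,109),14,(-32,0)),((168,67),12,(-75,-60))]
for cam,P in(("top",T),("scene",S)):
    W=[ray(cam,crop(cam,*p),z) for p,z,_ in P]; th,t,M,res=fit([l for *_,l in P],W)
    print(cam,th,t,'\n',res.round(1))
    tb={'top':[(420,185),(410,365)],'scene':[(359,53),(366,168)]}[cam]
    for p in tb: print('tab top',M.T@(ray(cam,crop(cam,*p),42)-t))
    for n,p,z in {'top':[('dish',(106,170),24),('sharp',(714,301),28)],'scene':[('dish',(677,170),24),('sharp',(75,130),28)]}[cam]:
        w=ray(cam,crop(cam,*p),z);print(n,w,M.T@(w-t))
E
```

```text
top -0.04163944720577651 [ 582.89087298 -100.95442879] 
 [[-2.  -1.8]
 [-0.6  1.5]
 [ 1.5 -1.8]
 [ 0.8  1.5]
 [ 0.2  0. ]
 [ 0.1  0.5]]
tab top [47.4205877  54.02487539]
tab top [-48.88798068  54.69677245]
dish [642.08641061 120.09692518] [ 49.94243058 223.32390467]
sharp [ 574.06614851 -207.99990501] [  -4.36104871 -107.32004004]
scene -0.05867040039323338 [ 585.7061115  -100.83393907] 
 [[ 0.6  0.2]
 [-0.8 -0. ]
 [-0.7 -0.3]
 [ 1.   0.2]]
tab top [-46.62044065  53.34628019]
tab top [44.71476358 54.36977847]
dish [638.56340859 121.60069918] [ 39.7235065  225.15129398]
sharp [ 571.03787809 -207.39087033] [  -8.39484324 -107.23368537]
```

Both cameras agree within about 3 mm. The lamp is at about (584,-101) with yaw about -0.05, and the tab is at y≈54, so the cover is about 10 mm open. The board (202 mm high) lies on the way, so I'll go over it high.

```bash
cat >> h.py <<'E'
TH=-0.046; T0=np.array([583.8,-100.9]); ML=np.array([[np.cos(TH),-np.sin(TH)],[np.sin(TH),np.cos(TH)]])
def LW(x,y,z): return np.append(ML@[x,y]+T0,z)
def down(a): # tool x down, tool z at yaw a
    x=np.array([0,0,-1.]);z=np.array([np.cos(a),np.sin(a),0]);return R.from_matrix(np.c_[x,np.cross(z,x),z]).as_rotvec()
E
python3 - <<'E'
from h import *
from plant import arm
print(R.from_rotvec(arm.read_tcp_rot()).as_matrix().round(3))
for a in (TH,TH+np.pi,TH+np.pi/2,TH-np.pi/2):
    for p in (LW(5,15,330),LW(5,25,26),LW(5,105,26)):
        q=arm.solve_ik(p,down(a)); print(a,None if q is None else np.round(q,2))
E
```

```text
[[-0.     0.972  0.236]
 [ 0.002  0.236 -0.972]
 [-1.     0.    -0.002]]
-0.046 [-0.28  0.1   1.46 -0.    1.58 -0.23]
-0.046 [-0.26  0.37  1.75 -0.    1.03 -0.21]
-0.046 [-0.13  0.36  1.75 -0.    1.03 -0.08]
3.0955926535897933 None
3.0955926535897933 None
3.0955926535897933 None
1.5247963267948965 [-0.28  0.1   1.46  0.    1.58 -1.8 ]
1.5247963267948965 [-0.26  0.37  1.75  0.    1.03 -1.79]
1.5247963267948965 [-0.13  0.36  1.75  0.    1.03 -1.65]
-1.6167963267948966 [-0.28  0.1   1.46  0.    1.58  1.34]
-1.6167963267948966 [-0.26  0.37  1.75  0.    1.03  1.36]
-1.6167963267948966 [-0.13  0.36  1.75  0.    1.03  1.49]
```

Run:
```python
from h import *
from plant import arm
import cv2
p=arm.read_ee_pos()
arm.move_l([p[0],p[1],340],velocity=200)
arm.goto(LW(5,20,340),down(TH))
arm.grip(0,10)
arm.move_l(LW(5,20,90),velocity=200)
print(arm.move_l(LW(5,20,28),velocity=60,stop_force=4))
print(arm.read_time(),arm.read_ee_pos(),LW(5,20,28),arm.read_gripper_width(),arm.read_ft_force())
for n in("scene","top"):
    f=arm.grab_frame(n); a=f["pixels"][:,:,::-1]
    a=a[155:265,250:430] if n=="top" else a[215:320,215:405]
    cv2.imwrite(f"pics/{n}1.png",cv2.resize(a,None,fx=4.2,fy=4.2,interpolation=cv2.INTER_CUBIC))
```

```text
False
7.3833 [590.20211341 -81.2607836   28.54321342] [589.71438651 -81.15107516  28.        ] 0.12424089144869813 [-0.42310618 -0.0266007   0.29560874]
```

View pics/scene1.png

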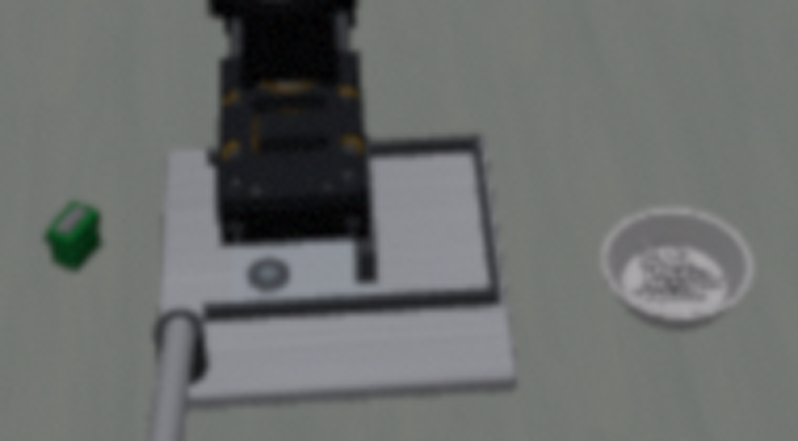

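View pics/top1.png

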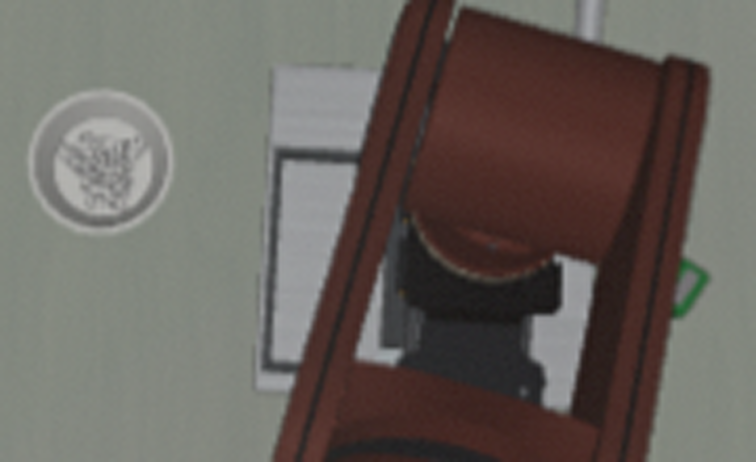

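The closed fingers are down behind the tab (scene crop: body around (290,200), tab end at (366,260)), with no contact force. The tab, dish and sharpener have not moved. Now the push.

Run:
```python
from h import *
from plant import arm
import cv2
print(arm.move_l(LW(5,112,28),velocity=50,stop_force=10))
p=arm.read_ee_pos();print(arm.read_time(),p,ML.T@(p[:2]-T0),arm.read_ft_force())
arm.pause(0.3);print(arm.read_ft_force())
for n in("scene",):
    f=arm.grab_frame(n); a=f["pixels"][:,:,::-1]
    a=a[155:265,250:430] if n=="top" else a[215:320,215:405]
    cv2.imwrite(f"pics/{n}2.png",cv2.resize(a,None,fx=4.2,fy=4.2,interpolation=cv2.INTER_CUBIC))
```

```text
True
8.9 [593.25525431  -2.81279967  27.76219006] [ 4.93483227 98.41823069] [ 0.54986317 -3.00084388  1.58065339]
[-0.24973005 -1.6358421   0.74678333]
```

View pics/scene2.png

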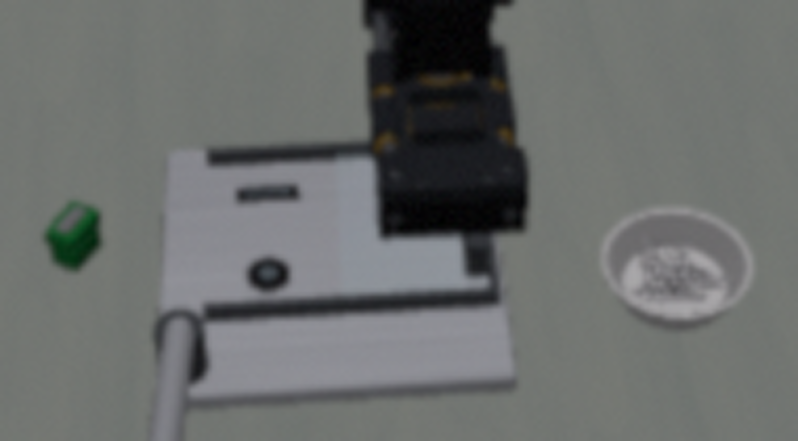

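The arm stopped at y=98.4, where the end stop was expected. The tab now sits next to the end bar and the eyes are uncovered. I'll back off, raise and check with the tab clear.

Run:
```python
from h import *
from plant import arm
import cv2
arm.move_l(LW(5,88,28),velocity=60)
arm.move_l(LW(5,88,130),velocity=150)
arm.move_l(LW(36,0,130),velocity=150)
print(arm.read_time(),arm.read_ft_force())
for n in("scene",):
    f=arm.grab_frame(n); a=f["pixels"][:,:,::-1]
    a=a[215:320,215:405]
    cv2.imwrite(f"pics/{n}3.png",cv2.resize(a,None,fx=4.2,fy=4.2,interpolation=cv2.INTER_CUBIC))
```

```text
11.1833 [ 0.03333616 -0.33680748 -0.24148417]
```

View pics/scene3.png

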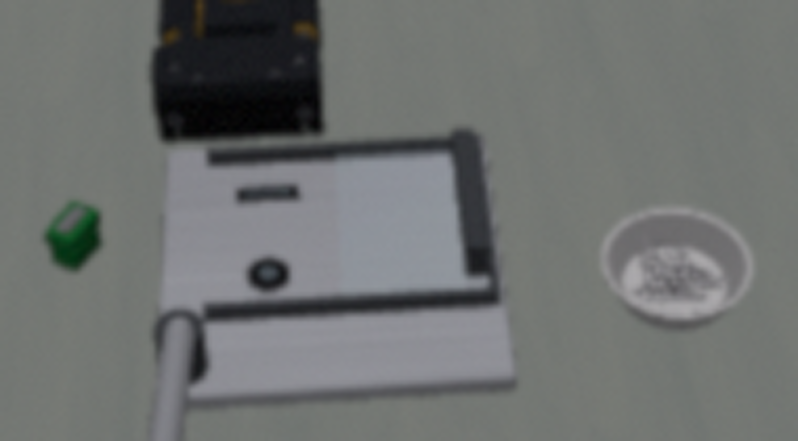

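Run:
```python
from h import *
from plant import arm
import cv2
for p in ((464,131),(479,247)):
    print(ML.T@(ray('scene',((p[0]+.5)/4.2-.5+215,(p[1]+.5)/4.2-.5+215),42)-T0))
print('eye',ray('scene',((268.5)/4.2-.5+215,(274.5)/4.2-.5+215),14),LW(32,0,14))
arm.move_l(LW(33,0,37),velocity=80,stop_force=5)
arm.pause(1.0)
f=arm.grab_frame("scene"); a=f["pixels"][215:320,215:405,::-1]
cv2.imwrite("pics/scene4.png",cv2.resize(a,None,fx=4.2,fy=4.2,interpolation=cv2.INTER_CUBIC))
print(arm.read_time(),arm.read_ee_pos(),arm.read_ft_force())
```

```text
[-44.52575149 114.5145937 ]
[ 48.18632037 114.9166876 ]
eye [ 616.84864459 -102.73707286] [ 615.76614997 -102.37148093   14.        ]
13.6 [ 616.76247384 -102.43837045   37.00094552] [-0.47262379 -0.37410147 -0.16325473]
```

View pics/scene4.png

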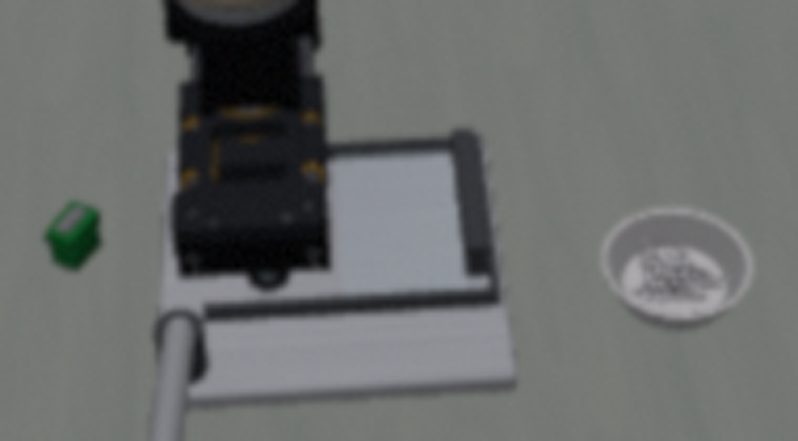

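The tab measures y≈114.5, so the cover is fully open. The fingertips are centred on the round eye (616.8,-102.4) with no contact. I'll finish the dwell and raise.

Run:
```python
from h import *
from plant import arm
import cv2
arm.pause(1.6); print(arm.read_time(),arm.read_ft_force())
p=arm.read_ee_pos(); arm.move_l([p[0],p[1],320],velocity=150)
arm.pause(0.5)
f=arm.grab_frame("scene"); a=f["pixels"][215:320,215:405,::-1]
cv2.imwrite("pics/scene5.png",cv2.resize(a,None,fx=4.2,fy=4.2,interpolation=cv2.INTER_CUBIC))
print(arm.read_time(),arm.read_ee_pos())
```

```text
15.2 [ 0.90945459 -0.57496881  0.09603908]
17.7833 [ 616.77985097 -102.41270337  320.01560482]
```

View pics/scene5.png

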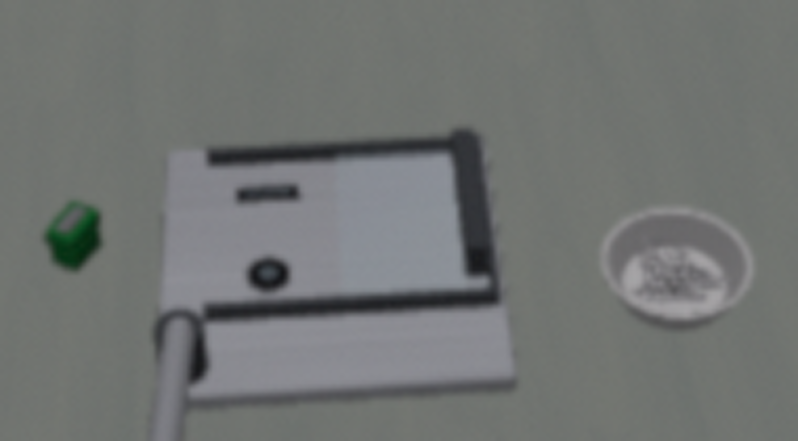

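The cover is still open (tab at about (470,190)), and the sharpener and dish are unmoved. Handing in.

```bash
python3 -c "
from plant import arm
print(arm.hand_in())"
```

```text
the job is handed in; nothing more can be done
None
```

I pushed the dust cover fully open with the closed fingertips, held them over the round eye, raised the hand clear and handed the job in. The hand-in gave no verdict.

- **Cover:** the push stopped on force where the end stop was expected. With the hand clear, the tab measured at lamp y ≈ 114.5 mm, against 114 mm for fully open. The last picture shows it still there.
- **Dwell:** the fingertips stayed about 23 mm above the round eye's face for about 2.6 s. They were within about 1 mm sideways of its measured centre, and the force readings stayed around 1 N or less, consistent with no contact.
- **Clearance:** the hand ended at z = 320 mm, and the run took about 18 s.
- **Bystanders:** the sharpener and dish look unmoved in the last picture. I did not look at the abacus or the clipped board again; the arm passed over the board's side high up and never went near the abacus.
- **Disagreements:** the two cameras differed by about 3 mm on the lamp's position and 0.017 rad on its yaw. I used values between the two, and the later checks fitted.

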